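# Set the baguette gauge to length and lock it

## Robot

A 6-joint arm with a two-finger parallel gripper is mounted at the origin on the work surface. World frame = base frame: x ahead of the robot, y to its left, z up, the work surface at z = 0. Lengths are in mm, angles in rad, forces in N, time in s.
With the tool pointing down it reaches from about 350 to 975 mm from the base axis. Payload 7.1 kg.
Tool frame: the origin (TCP) lies between the finger pads; the fingertips stand 14 mm ahead of it and the grasp point (between the pads) lies 5 mm behind it; z points along the fingers, y is the line along which they close (so a half turn about z gives the same grasp; the last joint's range is limited). The gripper opens to 88 mm and grips with 3 to 60 N. Pads are 20 mm wide; open, the fingers measure 115 mm over their backs; the gripper's body (75 mm by 178 mm) begins 61 mm behind the grasp point.
Start: joints at [-1.317, 0.423, 1.63, -0, 1.089, -0.019], TCP at [168.412, -601.866, 236.675] pointing down, gripper open.
Joint ranges: [-3, 3], [-0.9, 2.11], [0.09, 2.58], [-1.31, 4.45], [0.11, 2.69], [-2.54, 2.54]. Speed limits (rad/s): [2.39, 2.39, 3.01, 3.14, 3.14, 3.14].

## Interface

Orientations are given as a rotation vector (axis times angle).
In Python, from workcell import ctrl gives the robot as it stands. The module is installed in compiled form; this text tells all that it offers.
- The arm moves only by the tool servo_tool, never from a script. Its argument "plan" is a list of rows, each a list of 3 entries, a list of its own where there are three numbers: the closure, from 0 (fully open) to 1 (shut), then the shift along the world's x, y, z in mm, then the turn about the world's z in degrees. In form: [[hand, [x, y, z], yaw], ...]. A call has 1 to 10 rows; each row is the pose to reach, as a shift and turn from the pose commanded when the call began; what a row does not reach only later rows make up. A row lasts 1/12 s, in which the tool goes at most 41.7 mm and 7.16 degrees, less where a joint would pass 70% of its speed; a pose out of reach is approached as far as the arm can. A call with a gripper value outside its range is refused whole. The fingers move at their own pace and stop on an object; the grip force is fixed at half the most. Time passes only in rows, so rows that repeat a pose let the fingers close. It gives the time, the measured TCP pose, the force, the opening and the grip force at its end, in the units of the state.
- ctrl.get_obs(): the state, without advancing time (a new reading comes with each control period).
- ctrl.get_image(name): name is "scene" or "top"; returns the picture (480x640x3 uint8, blue, green, red); there is no depth.
- ctrl.camera_info(name): a dict with "fovy" (degrees; the focal length in pixels is half the picture's height over the tangent of half this angle, whatever the lens; pixels are square), "cx", "cy" (the principal point, pixels), "rvec" (rotation vector, rad) and "tvec" (3), from world to camera coordinates, as OpenCV has them. Camera axes: x right, y down, z forward; pixel columns grow to the right and rows downward; lengths in mm; the calibration is good to about 2 mm. A picture is of the moment at which its call begins. camera_info takes no time and is no camera call.
- ctrl.close_job(): hands the job in; it is judged then, once.
The state is a dict: "t": time; "qpos": joint angles; "qvel": joint speeds; "joint_torque": joint torques, N m; "ee_pos": TCP position; "orientation": TCP orientation; "ft_force": force on the tool from outside, world axes, zero at the start; "moment": the same for the moment, N m; "width": finger opening in mm; "grasp_force": force on a finger pad.
Only numpy, scipy, OpenCV 4.12 (cv2) and the standard library are available. Lean on these libraries where they do the work, as an engineer would, in place of code of your own. Each camera call takes 0.05 s, during which the arm holds its last target. There are 200 camera calls.

## Task

Set the baguette cutting gauge for today's length: slide its stop leg along the rail until the leg's index point stands level with the brass pointer on the scale. Then, holding the leg at that mark, squeeze its cam lever fully closed against the hand grip, so that the leg is locked there. Finish with the leg's hand grip and the closed lever still pinched firmly between the fingers, and leave the pointer and the other things on the counter where they are.

Things in the scene. Friction and masses are not known exactly. Their poses are not given: they have to be found in the camera images.
- gauge: baguette gauge, fixed to the counter: wood board 250 x 520 x 22 mm, fence at its +x edge 60 mm high, steel knife guide 107 mm high across it at y = -170 mm. Origin under the board's centre; y along the rail, x from rail to fence. Aluminium rail 28 mm wide, centre line x = -75 mm, y -150 to 250 mm, top 40 mm above the counter
- leg (a joint): position of the sliding leg along the rail (m), growing to +y; it starts farther to +y than the mark. Loose it slides with about 1.5 N; with the lever closed it holds. Its steel shoe, 42 x 56 mm, has its top 51.5 mm above the counter (ears beside the lever's pivot to 68 mm); a steel arm and stop plate reach from it over the board, under 60 mm high
- index (a point): tip of the leg's small steel index point, on the front (-x) side of its shoe at mid length, 26.5 mm above the counter, 32 mm in front of the rail's centre line. Moves with the leg; axes as the gauge's
- mark (a point): tip of the brass pointer (17 x 16 x 9 mm, screw knob to 40 mm above the counter) on the scale in front of the rail; 26 mm above the counter, 34 mm in front of the rail's centre line, pointing to +x at the index point; axes as the gauge's. The leg is at the mark when index and mark have the same y
- grip (a point): point inside the leg's black upright hand grip, which is fixed to the leg's shoe: on the rail's centre line, 8 mm to +y of the index point, 99 mm above the counter; axes as the gauge's. The grip is 26 mm (x) x 12 mm (y), centred on this point, its top 106 mm and its foot 52 mm above the counter
- paddle: dark steel cam lever, standing beside the hand grip on its -y side, 24 mm wide in x, with a round bead of 12 mm diameter along x at its top. Origin on its pivot: rail's centre line, 12 mm to -y of the index point, 53 mm above the counter; it turns about x
- lever_tip (a point): centre of the lever's bead, 46 mm from the pivot. Closed: 99 mm above the counter, 14 mm to -y of the index point; grip and lever then measure 34 mm over their outsides in y. Open: up to 23 mm farther to -y, 92 mm above the counter, 57 mm over the outsides
- lever (a joint): angle of the cam lever: 0 = closed (upright beside the grip), about 0.5 rad = open (leaning to -y). Stays where left; takes 4 to 20 N at the bead. Pushed alone it drives the loose leg along the rail instead of closing; the cam bites below 0.4 rad and then drags the leg to +y (up to 20 N) unless the grip is held
- offcut: baguette end 60 x 58 mm lying on the board beyond the knife guide
- crumb_brush: wooden crumb brush 185 mm long, 38 mm high, lying in front of the board
- bread_knife: bread knife 345 mm long lying to the robot's right
- mug: white mug, 80 mm wide, 92 mm high, to the left
- jam_jar: jam jar, 70 mm wide, 85 mm high, to the left
- flour_shaker: metal flour shaker, 68 mm wide, 118 mm high, to the right
- dough_scraper: dough scraper 105 x 135 mm lying to the left
- ramekin: white ramekin, 80 mm wide, 45 mm high, to the left

How it is judged (in metres and radians):
On the way:
1. the leg's index stands at the mark (within 5 mm along the rail) with the lever still open (over 0.3 rad) (y of index in the frame of mark between -0.005 and 0.005 m and value of joint lever above 0.3 rad), for 0.2 s.
At the end, for the whole second after the job is handed in: The index point is within 5 mm of the pointer's point along the rail, the lever is within 0.06 rad of closed, the leg is at rest, and the fingers still pinch hand grip and lever with more than 3 N on each (y of index in the frame of mark between -0.005 and 0.005 m and value of joint lever below 0.06 rad and velocity of joint leg between -0.01 and 0.01 m/s and contact force between the fingers and leg_grip above 3 N and contact force between the fingers and paddle above 3 N); the arm keeps its last pose, push and grip.
It fails at once if the lever is closed (below 0.25 rad) with the leg more than 8 mm off the mark (value of joint lever below 0.25 rad and (y of index in the frame of mark above 0.008 m or y of index in the frame of mark below -0.008 m)).
It fails at once if the pointer is pushed more than 3 mm from its setting (distance of mark from where it was at the start of the episode above 0.003 m).
It fails at once if one of the other things on the counter is moved by more than 30 mm (distance of any of offcut, crumb_brush, bread_knife, mug, jam_jar, flour_shaker, dough_scraper, ramekin from where it was at the start of the episode above 0.03 m).
It also fails if it takes over 42 s, if anything falls off the work surface, if the arm or the gripper's body presses on something with over 40 N, if the wrist force passes 120 N, or if a joint passes its speed limit or range.

## Working session

There is one attempt and no reset: what is moved stays moved. The work goes in short steps, Python scripts to look and compute and a tool call to move; the robot and the scene stay as the last step left them, time stands still between calls to the robot, and variables do not carry over. Pictures are saved under pics/ and viewed, at most 10 in all, crops included, and the job is handed in when it is done.

Besides the shell and the picture viewer there is one more tool, called as name([rows], argument=value, ...), one row to a line, values as JSON. servo_tool: Moves the arm, as the interface text tells. Its arguments: {"type":"object","properties":{"plan":{"type":"array"}},"required":["plan"]}

```bash
mkdir -p pics; cat > h.py <<'E'
import numpy as np, cv2
from workcell import ctrl
def cam(n):
    c=ctrl.camera_info(n); f=240/np.tan(np.radians(c["fovy"])/2)
    K=np.array([[f,0,c["cx"]],[0,f,c["cy"]],[0,0,1]]); R=cv2.Rodrigues(np.array(c["rvec"],float))[0]
    return K,R,np.array(c["tvec"],float).ravel()
def ray(n,u,v):
    K,R,t=cam(n); d=R.T@np.linalg.inv(K)@np.array([u,v,1.]); return -R.T@t,d
def plane(n,u,v,z):
    o,d=ray(n,u,v); return o+d*(z-o[2])/d[2]
def proj(n,p):
    K,R,t=cam(n); q=K@(R@np.array(p,float)+t); return q[:2]/q[2]
E
python3 - <<'E'
from h import *
for n in("scene","top"):
    cv2.imwrite(f"pics/{n}0.png",ctrl.get_image(n)); K,R,t=cam(n); print(n,K[0,0],-R.T@t,R[2])
print(ctrl.get_obs())
E
```

```text
scene 571.1857937128655 [1762.90085454  470.40725673 1280.66262379] [-0.68979018 -0.27060672 -0.67153668]
top 614.0645010401487 [ 302.88278445  -19.83525104 1824.88157646] [ 0.12545612  0.00415795 -0.99209046]
{'t': 0.1, 'qpos': array([-1.31699287e+00,  4.23763528e-01,  1.63059768e+00, -1.11708296e-05,
        1.08859974e+00, -1.89992566e-02]), 'qvel': array([ 1.16510372e-04, -1.74010324e-03, -3.11980075e-03, -2.47300974e-06,
       -1.68623893e-03,  1.26495469e-03]), 'joint_torque': array([-1.94054919e-03, -5.45614243e+01, -2.74324554e+01,  6.44418458e-02,
        1.87968073e-02, -3.07324069e-05]), 'ee_pos': array([ 168.29715468, -601.41845774,  235.98622124]), 'orientation': array([-3.11106652e+00, -4.27013400e-01,  2.67073569e-04]), 'ft_force': array([-0.19062112, -0.33855962,  0.84702641]), 'moment': array([ 1.34258323e-02,  2.02175520e-05, -3.28826712e-02]), 'grasp_force': 0.0, 'width': 87.99661080424046}
```

View pics/scene0.png

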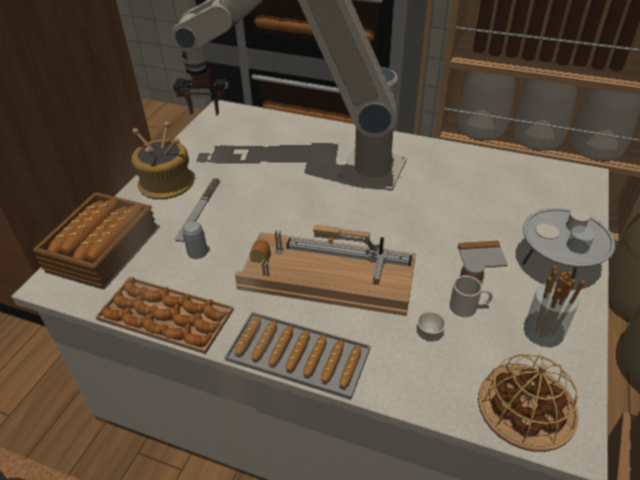

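View pics/top0.png

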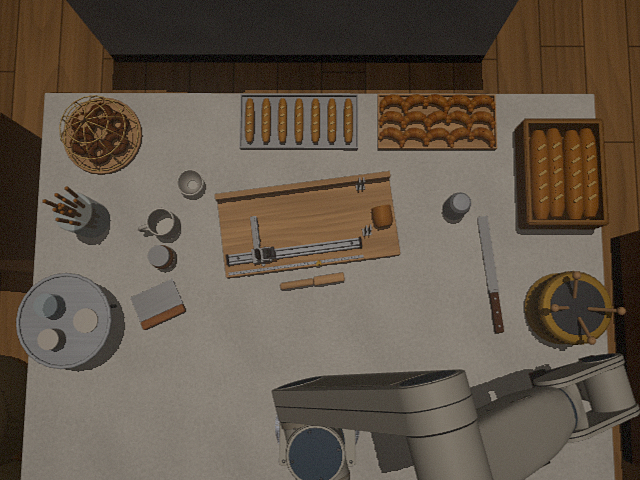

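The scene view shows the board around (325,270) with the rail above it. In the top view the rail runs from (228,259) to (362,243), with the leg near (263,255). Next I'll zoom in on both.

```bash
python3 - <<'E'
from h import *
a=cv2.imread("pics/top0.png")[205:295,210:405]; b=cv2.imread("pics/scene0.png")[220:310,230:425]
o=np.vstack([cv2.resize(x,(780,360)[:2],interpolation=cv2.INTER_CUBIC)[:295] if 0 else cv2.resize(x[:73],(780,292),interpolation=cv2.INTER_CUBIC) for x in(a,b)])
cv2.imwrite("pics/z0.png",o)
for p in[(228,259),(362,243)]: print(plane("top",*p,40))
for p in[(229,277),(400,256),(388,173),(216,195)]: print(plane("top",*p,22))
E
```

```text
[479.53615214 261.60845321  40.        ]
[ 527.85297146 -130.02017957   40.        ]
[428.1637156 260.2968041  22.       ]
[ 491.81418469 -243.0177143    22.        ]
[ 742.10654674 -210.1321203    22.        ]
[673.47016025 304.72414512  22.        ]
```

View pics/z0.png

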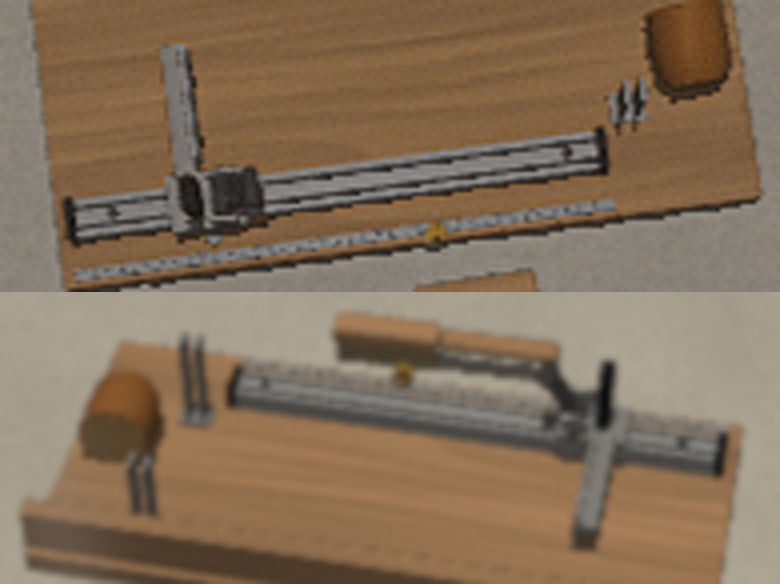

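The zoomed top view (4x, offset 210,205) shows the brass pointer at (433,233), the index nib at about (212,240), the black grip top at about (190,197) and the paddle at about (235,190). I'll measure these now.

```bash
cat >> h.py <<'E'
def brass(img,box):
    x0,y0,x1,y1=box; h=cv2.cvtColor(img[y0:y1,x0:x1],cv2.COLOR_BGR2HSV)
    m=cv2.inRange(h,(18,150,90),(32,255,255)); n,l,s,c=cv2.connectedComponentsWithStats(m)
    k=1+np.argmax(s[1:,4]); return c[k]+[x0,y0],s[k]
def dark(img,box,th):
    x0,y0,x1,y1=box; g=cv2.cvtColor(img[y0:y1,x0:x1],cv2.COLOR_BGR2GRAY)
    m=(g<th).astype(np.uint8); n,l,s,c=cv2.connectedComponentsWithStats(m)
    return [(c[k]+[x0,y0],s[k]) for k in range(1,n) if s[k,4]>5]
E
python3 - <<'E'
from h import *
t=cv2.imread("pics/top0.png"); s=cv2.imread("pics/scene0.png")
e=[plane("top",361.2,242.5,40),plane("top",227,260.5,40)]; print(e)
# rail axis from bright strip edges
y=e[1]-e[0]; print("yaw",np.degrees(np.arctan2(-y[0],y[1])),np.linalg.norm(y))
c,st=brass(t,(300,250,335,275)); print("top brass",c,st,plane("top",*c,32))
c2,st=brass(s,(315,230,350,250)); print("scene brass",c2,st)
def tri(a,b):
    o1,d1=ray("top",*a);o2,d2=ray("scene",*b); d1/=np.linalg.norm(d1);d2/=np.linalg.norm(d2)
    k=np.linalg.lstsq(np.c_[d1,-d2],o2-o1,rcond=None)[0]; p,q=o1+k[0]*d1,o2+k[1]*d2
    return (p+q)/2,np.linalg.norm(p-q)
print(tri(c,c2))
for r in dark(t,(248,244,278,266),45): print("dark top",r)
for r in dark(s,(372,232,390,265),45): print("dark sc",r)
np.set_printoptions(linewidth=250)
print(cv2.cvtColor(t,cv2.COLOR_BGR2GRAY)[244:270,248:280])
E
```

```text
[array([ 529.32197234, -127.68427566,   40.        ]), array([475.1259495 , 264.43093236,  40.        ])]
yaw 7.869253056053017 395.84282897801097
top brass [318.4        262.86666667] [16 11  6  5 15] [469.78351308  -2.48761909  32.        ]
scene brass [330.6 240. ] [15  9  2  3  5]
(array([469.21771444,  -1.15963904,  33.12846489]), np.float64(2.83129047828942))
dark top (array([257.5106383 , 253.91489362]), array([ 7,  5,  6, 11, 47], dtype=int32))
dark top (array([269.43181818, 253.45454545]), array([16,  5, 12, 10, 44], dtype=int32))
dark top (array([269.47058824, 261.29411765]), array([15, 16, 14,  3, 17], dtype=int32))
dark sc (array([380.91176471, 245.91176471]), array([ 7,  6,  4, 16, 34], dtype=int32))
[[ 99 103  99 101 102 114 115 114 116 104  92  52  76  99 105 103 104 106 103  99 102  98  99 105 103 100 104 100 102 101 100 104]
 [106 104 104 100 103 106 113 117 115 121  90  43  56 100 105  98 106 104 102 104 102 107 106 105 107 105 102 105 103 100 102 108]
 [102 102 101 102  99  92 107 117 119 123  98  50  89 107 104  93  82  82 100  88  90  98 111  90  76  84 102 106 1
[... 2329 characters left out ...]
100 106 109  99 104  97 101 103  96  96  99]
 [104 105 104 104 106 110  70  40  95 108 110 104 108  71  95 128  92  93 102 105 105  98 100  98  98  98 102  94  96  99  98 102]
 [109 106 107 103 105 107 102 104  98 100 103 106 105 100 102  70  83 100 102  99  98  96  96 104 108  91  85 100 107 100 125 132]
 [101 103 106 102 101 101 101 104 101 100 102  94 101 100 100  97 103 110 111 113 115 124 126 126 130 109 120 125 130 109 124 132]
 [100 100 100  96  99  96  95  97 100 106 112  92 100 103 121 108 117 125 128  88 111 128 111 121 132 131 118 124 136 118  96 114]
 [ 94  99 110 115 112 119 123 125 125 108 118 124 104 117 126 110 120 127 128 129 130 115 108  99  90  84  52  97 105 105 103 102]]
```

```bash
python3 - <<'E'
from h import *
t=cv2.imread("pics/top0.png")
h=cv2.cvtColor(t,cv2.COLOR_BGR2HSV); P=[]
for u in range(282,356):
    v0=243+(361-u)*18/134.; r=np.arange(int(v0)-9,int(v0)+10)
    m=r[(h[r,u,1]<60)&(h[r,u,2]>110)]
    if len(m)>3: P.append([u,(m.min()+m.max())/2])
P=np.array(P); W=np.array([plane("top",u,v,40) for u,v in P])
k=np.polyfit(W[:,1],W[:,0],1); W=W[abs(W[:,0]-np.polyval(k,W[:,1]))<4]; k=np.polyfit(W[:,1],W[:,0],1)
yaw=np.arctan(-k[0]); print(len(W),"yaw",np.degrees(yaw),"rail x at y=0",k[1])
Y=np.array([-np.sin(yaw),np.cos(yaw)]);X=np.array([np.cos(yaw),np.sin(yaw)])
o=np.array([k[1],0])
for n,u,v,z in[("index",263,265.3,26.5),("grip",257.6,253.5,104),("brass",318.4,262.9,32),("end-",361.2,242.5,40),("end+",227,260.5,40)]:
    w=plane("top",u,v,z); print(n,w[:2].round(1),"gx(rail)",((w[:2]-o)@X).round(1),"gy",((w[:2]-o)@Y).round(1))
E
```

```text
72 yaw 7.8928494901225354 rail x at y=0 515.0208686934988
index [462.6 160.4] gx(rail) -29.9 gy 166.1
grip [489.  168.4] gx(rail) -2.6 gy 170.3
brass [469.7  -2.5] gx(rail) -45.2 gy 3.8
end- [ 529.3 -127.7] gx(rail) -3.4 gy -128.4
end+ [475.1 264.4] gx(rail) -3.2 gy 267.4
```

servo_tool([
  [0,[323,751,-40],-7.7],
  [0,[323,751,-40],-7.7],
  [0,[323,751,-40],-7.7],
  [0,[323,751,-40],-7.7],
  [0,[323,751,-40],-7.7],
  [0,[323,751,-40],-7.7],
  [0,[323,751,-40],-7.7],
  [0,[323,751,-40],-7.7],
  [0,[323,751,-40],-7.7],
  [0,[323,751,-40],-7.7],
])

```text
t: 0.93
ee_pos: [332.9, -217.7, 216.2]
orientation: [3.134, 0.216, 0.0]
ft_force: [0.8, -0.8, 0.0]
width: 87.8
grasp_force: 0.0
```

servo_tool([
  [0,[0,0,0],0],
  [0,[0,0,0],0],
  [0,[0,0,0],0],
])

```text
t: 1.18
ee_pos: [333.0, -219.7, 216.4]
orientation: [3.133, 0.219, 0.0]
ft_force: [-0.1, -0.6, -0.7]
width: 88.6
grasp_force: 0.0
```

servo_tool([
  [0,[158,370,-26],0],
  [0,[158,370,-26],0],
  [0,[158,370,-26],0],
  [0,[158,370,-26],0],
  [0,[158,370,-26],0],
  [0,[158,370,-26],0],
  [0,[158,370,-26],0],
  [0,[158,370,-26],0],
  [0,[158,370,-26],0],
  [0,[158,370,-26],0],
])

```text
t: 2.02
ee_pos: [493.2, 151.5, 190.1]
orientation: [-3.134, -0.214, -0.002]
ft_force: [1.0, -0.4, 0.2]
width: 87.7
grasp_force: 0.0
```

servo_tool([
  [0,[0,0,0],0],
  [0,[0,0,0],0],
  [0,[0,0,0],0],
])

```text
t: 2.27
ee_pos: [490.9, 148.6, 189.9]
orientation: [3.134, 0.214, -0.002]
ft_force: [-0.2, -0.1, 0.1]
width: 87.9
grasp_force: 0.0
```

```bash
python3 - <<'E'
from h import *
t=ctrl.get_image("top"); s=ctrl.get_image("scene"); cv2.imwrite("pics/t1.png",t); cv2.imwrite("pics/s1.png",s)
o=np.vstack([cv2.resize(x,(780,292),interpolation=cv2.INTER_CUBIC) for x in(t[205:278,210:405],s[200:273,260:455])])
cv2.imwrite("pics/z1.png",o); print(ctrl.get_obs()["ee_pos"])
E
```

```text
[490.63382905 148.46049476 190.17378317]
```

View pics/z1.png

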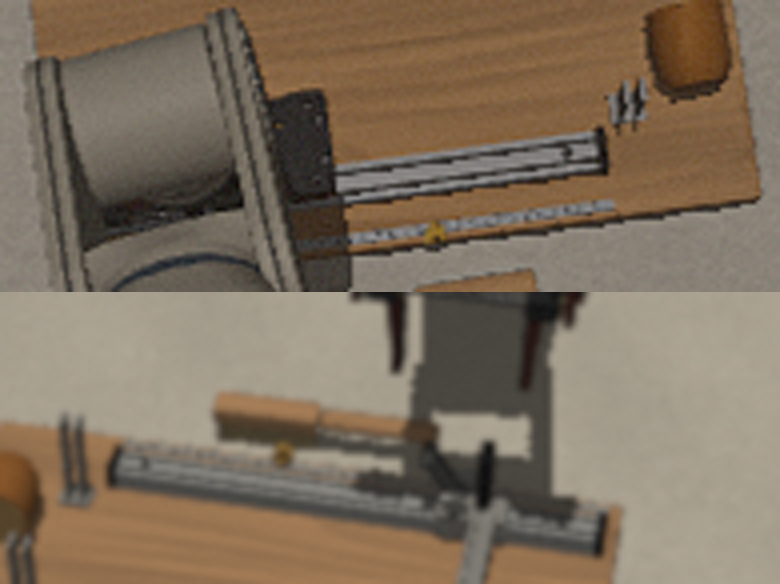

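The top view is blocked by the arm. In the scene crop the fingers, at (395,370) and (528,385), straddle the grip at (485,470). I'll lower the tool.

servo_tool([
  [0,[0,0,-30],0],
  [0,[0,0,-55],0],
  [0,[0,1,-75],0],
  [0,[0,1,-90],0],
  [0,[0,1,-97],0],
  [0,[0,1,-97],0],
  [0,[0,1,-97],0],
])

```text
t: 2.95
ee_pos: [491.0, 150.7, 93.7]
orientation: [3.134, 0.215, -0.0]
ft_force: [0.5, -0.4, -0.3]
width: 88.2
grasp_force: 0.0
```

```bash
python3 - <<'E'
from h import *
s=ctrl.get_image("scene"); cv2.imwrite("pics/s2.png",s)
cv2.imwrite("pics/z2.png",cv2.resize(s[205:265,330:430],(800,480),interpolation=cv2.INTER_CUBIC)); o=ctrl.get_obs(); print(o["ee_pos"],o["ft_force"],o["width"])
E
```

```text
[491.40407543 150.99847549  94.13826929] [-0.22105295 -0.3289001  -0.34939683] 87.60051727361231
```

View pics/z2.png

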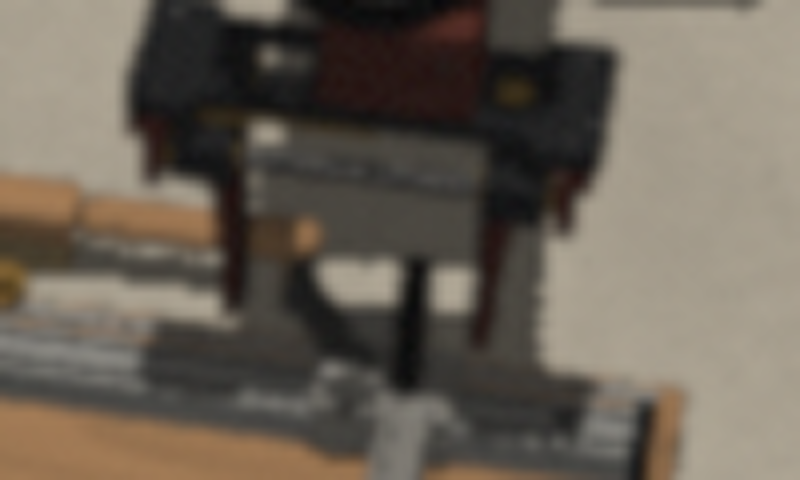

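The fingers straddle the black grip at (410,320) and the lever at (320,310) with clearance on both sides. Next I'll narrow the gap without touching the lever, then push the grip along −y.

servo_tool([
  [0.27,[0,0,0],0],
  [0.27,[0,0,0],0],
  [0.27,[0,0,0],0],
  [0.27,[0,0,0],0],
])

```text
t: 3.33
ee_pos: [491.1, 151.6, 93.9]
orientation: [-3.134, -0.217, -0.002]
ft_force: [-0.8, 0.6, -0.8]
width: 65.7
grasp_force: 0.0
```

servo_tool([
  [0.27,[1.4,-10,0],0],
  [0.27,[3.4,-25,0],0],
  [0.27,[5.5,-40,0],0],
  [0.27,[7.6,-55,0],0],
  [0.27,[9.7,-70,0],0],
  [0.27,[11.8,-85,0],0],
  [0.27,[13.8,-100,0],0],
  [0.27,[15.9,-115,0],0],
  [0.27,[17.3,-125,0],0],
  [0.27,[18,-130,0],0],
])

```text
t: 4.17
ee_pos: [509.1, 20.1, 93.5]
orientation: [-3.134, -0.215, -0.001]
ft_force: [0.1, 2.1, 1.4]
width: 64.1
grasp_force: 0.8
```

```bash
python3 - <<'E'
from h import *
t=ctrl.get_image("top"); s=ctrl.get_image("scene"); cv2.imwrite("pics/t3.png",t); cv2.imwrite("pics/s3.png",s)
o=np.vstack([cv2.resize(x,(780,292),interpolation=cv2.INTER_CUBIC) for x in(t[205:278,210:405],s[210:260,300:433])])
cv2.imwrite("pics/z3.png",o); o=ctrl.get_obs(); print(o["ee_pos"],o["ft_force"],o["width"])
E
```

```text
[508.8101404   20.60323     93.29299759] [ 0.71229265  1.81798264 -0.46071292] 64.25474823374721
```

View pics/z3.png

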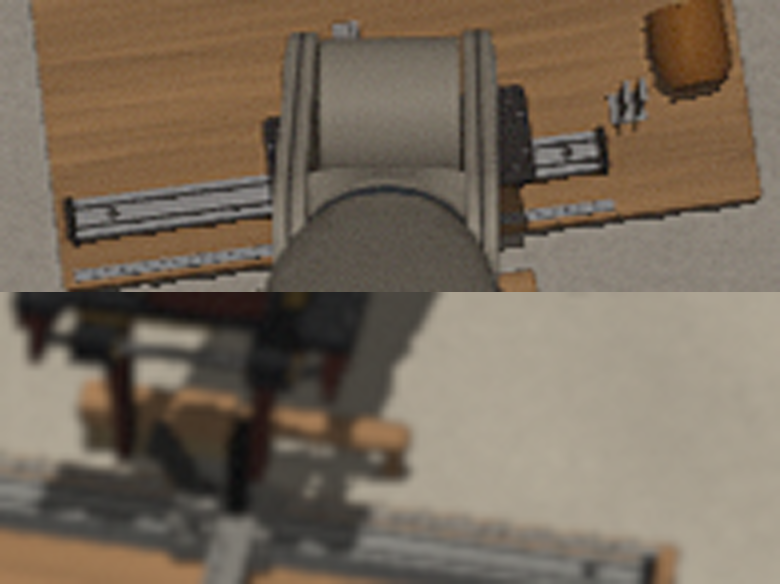

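The grip is in contact with the +y finger at about 2 N, and the leg is moving with it; the stop plate tip shows at (345,28) in the top view. I'll push nearly to the mark, then back off to measure with a clear view.

servo_tool([
  [0.27,[1.1,-8,0],0],
  [0.27,[2.2,-16,0],0],
  [0.27,[3.3,-24,0],0],
  [0.27,[4,-29,0],0],
  [0.27,[4.3,-31,0],0],
  [0.27,[4.3,-31,0],0],
])

```text
t: 4.77
ee_pos: [513.3, -10.2, 93.3]
orientation: [3.134, 0.216, 0.0]
ft_force: [1.0, 0.5, 1.0]
width: 63.9
grasp_force: 0.0
```

servo_tool([
  [0.1,[-0.4,3,0],0],
  [0,[-0.4,3,0],0],
  [0,[-0.4,3,0],0],
  [0,[-0.4,3,30],0],
  [0,[-0.4,3,70],0],
  [0,[-0.4,3,100],0],
])

```text
t: 5.27
ee_pos: [512.8, -6.3, 195.0]
orientation: [3.134, 0.218, -0.0]
ft_force: [-0.4, 0.3, 0.5]
width: 87.8
grasp_force: 0.0
```

servo_tool([
  [0,[0,-250,30],0],
  [0,[0,-250,30],0],
  [0,[0,-250,30],0],
  [0,[0,-250,30],0],
  [0,[0,-250,30],0],
  [0,[0,-250,30],0],
  [0,[0,-250,30],0],
  [0,[0,-250,30],0],
])

```text
t: 5.93
ee_pos: [512.7, -258.5, 223.5]
orientation: [3.134, 0.212, 0.001]
ft_force: [-0.2, 0.0, -0.3]
width: 88.0
grasp_force: 0.0
```

```bash
python3 - <<'E'
from h import *
t=np.mean([ctrl.get_image("top") for _ in range(4)],0).astype(np.uint8); s=ctrl.get_image("scene"); cv2.imwrite("pics/t4.png",t); cv2.imwrite("pics/s4.png",s)
o=np.vstack([cv2.resize(x,(800,300),interpolation=cv2.INTER_NEAREST) for x in(t[240:270,280:360],s[220:250,310:390])])
cv2.imwrite("pics/z4.png",o); o=ctrl.get_obs(); print(o["ee_pos"],o["ft_force"],o["width"])
E
```

```text
[ 512.64794174 -254.94259109  223.02168767] [ 0.0691662   0.12869493 -0.21194244] 87.81462079460735
```

View pics/z4.png

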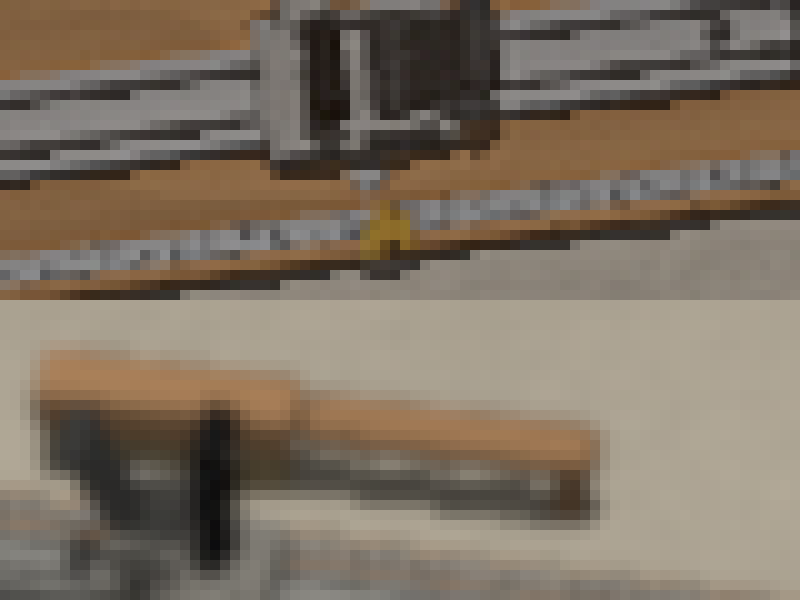

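The zoomed top view (10x, offset 280,240) shows the index nib tip at (368,185) and the brass tip at (388,202). The leg is still a few mm to +y of the mark and the lever is open. I'll quantify the offset.

```bash
python3 - <<'E'
from h import *
np.set_printoptions(linewidth=200)
t=cv2.imread("pics/t4.png"); yaw=np.radians(7.7); Y=np.array([-np.sin(yaw),np.cos(yaw)]);X=np.array([np.cos(yaw),np.sin(yaw)])
h=cv2.cvtColor(t,cv2.COLOR_BGR2HSV)
print(t[255:266,312:323,0]);print(t[255:266,312:323,2])
# nib: sat-poor bright pixels rows 257-258 weighted
b=t[256:260,313:321].astype(float); w=np.clip(b[...,0]-b[...,2]+30,0,None)
v,u=np.mgrid[256:260,313:321]
w[2:]=0 if False else w[2:]
for r in range(4): print(256+r,w[r].round(),)
m=w.copy(); m[0]=0; m[3]=0; ci=np.array([(m*u).sum(),(m*v).sum()])/m.sum()
c,st=brass(t,(300,250,335,275))
pi=plane("top",*ci,26.5)[:2]; pb=plane("top",*c,30)[:2]
print(ci,c,"d gx",(pi-pb)@X,"d gy (index-mark)",(pi-pb)@Y)
E
```

```text
[[ 37  34  45  48  43  40  41  35  37  27  29]
 [ 34  29  32  37  42  45  33  27  28  62  72]
 [ 31  27  86 120 135 133  85  63  68  73  74]
 [ 73  67  70  79 118  91  65  68  70  69  67]
 [ 69  65  66  63  80  68  61  59  58  55  54]
 [ 57  54  54  54  74  63  45  55  99 106 125]
 [ 92  99 103 129 125  77  40  34  63  99 127]
 [128 133 115 112  78  42  43  41  42  94 116]
 [131 140 107  83  54  41  44  40  44  54  74]
 [ 74  79  72  72  54  42  30  25  38  37  47]
 [ 61  59  57  56  46  39  29  28  30  31  31]]
[[ 45  40  54  57  53  48  57  58  63  57  55]
 [ 58  60  56  47  49  50  55  56  53 127 144]
 [ 59  56 122 135 135 135  96 126 140 141 140]
 [142 138 140 112 116  96 118 139 139 137 134]
 [136 134 135 130 128 123 125 124 125 123 125]
 [122 122 123 124 127 132 127 104 107 109 127]
 [129 117 108 126 134 136 138 112 127 116 125]
 [133 135 115 110 114 132 143 139 141 116 112]
 [127 136 101  80 122 143 143 140 142 120 134]
 [121 133 137 139 144 138 101  65 131 113 106]
 [130 125 121 111 118 113  88  55  60  57  52]]
256 [ 0.  6. 20. 23. 25.  8.  1.  5.]
257 [ 1.  0. 15. 30. 28. 19.  0.  0.]
258 [ 0.  0.  0. 32. 25.  0.  0.  0.]
259 [0. 0. 0. 0. 0. 0. 0. 0.]
[316.48666667 257.38      ] [318.22222222 262.88888889] d gx 17.132887545759715 d gy (index-mark) 2.9435549678056514
```

servo_tool([
  [0,[0,250,-30],0],
  [0,[0,250,-30],0],
  [0,[0,250,-30],0],
  [0,[0,250,-30],0],
  [0,[0,250,-30],0],
  [0,[0,250,-30],0],
  [0,[0,250,-30],0],
  [0,[0,250,-30],0],
  [0,[0,250,-30],0],
])

```text
t: 6.93
ee_pos: [512.6, -5.7, 193.4]
orientation: [3.133, 0.221, 0.0]
ft_force: [0.3, -0.5, 0.4]
width: 87.8
grasp_force: 0.0
```

servo_tool([
  [0,[0,0,-30],0],
  [0,[0,0,-60],0],
  [0,[0,0,-85],0],
  [0,[0,0,-100],0],
  [0,[0,0,-100],0],
  [0.2,[0,0,-100],0],
  [0.27,[0,0,-100],0],
  [0.27,[0,0,-100],0],
  [0.27,[0,0,-100],0],
])

```text
t: 7.68
ee_pos: [513.7, -6.9, 94.6]
orientation: [3.134, 0.217, 0.004]
ft_force: [0.2, 0.2, -0.3]
width: 65.8
grasp_force: 0.0
```

servo_tool([
  [0.27,[0.2,-1.5,0],0],
  [0.27,[0.4,-3,0],0],
  [0.27,[0.7,-5,0],0],
  [0.27,[0.9,-6.5,0],0],
  [0.27,[0.9,-6.5,0],0],
  [0.27,[0.9,-6.5,0],0],
  [0.27,[0.9,-6.5,0],0],
])

```text
t: 8.27
ee_pos: [513.5, -13.2, 93.2]
orientation: [3.134, 0.217, -0.0]
ft_force: [0.4, -0.2, 0.1]
width: 64.2
grasp_force: 0.0
```

```bash
python3 - <<'E'
from h import *
for i in range(6):
    s=ctrl.get_image("scene"); o=ctrl.get_obs(); print(o["ee_pos"].round(1),o["ft_force"].round(1),o["width"].round(1),o["grasp_force"].round(1))
cv2.imwrite("pics/s5.png",s)
E
```

```text
Traceback (most recent call last):
AttributeError: 'float' object has no attribute 'round'
```

servo_tool([
  [0.1,[-0.4,3,0],0],
  [0,[-0.4,3,0],0],
  [0,[-0.4,3,0],0],
  [0,[-0.4,3,30],0],
  [0,[-0.4,3,70],0],
  [0,[-0.4,3,100],0],
])

```text
t: 8.82
ee_pos: [513.3, -10.0, 195.0]
orientation: [-3.134, -0.218, 0.0]
ft_force: [0.6, 0.4, -0.1]
width: 88.1
grasp_force: 0.0
```

servo_tool([
  [0,[0,-250,30],0],
  [0,[0,-250,30],0],
  [0,[0,-250,30],0],
  [0,[0,-250,30],0],
  [0,[0,-250,30],0],
  [0,[0,-250,30],0],
  [0,[0,-250,30],0],
  [0,[0,-250,30],0],
])

```text
t: 9.48
ee_pos: [513.0, -262.2, 223.4]
orientation: [3.134, 0.211, 0.001]
ft_force: [-0.2, -0.1, -0.5]
width: 87.6
grasp_force: 0.0
```

```bash
python3 - <<'E'
from h import *
np.set_printoptions(linewidth=200)
t=np.mean([ctrl.get_image("top") for _ in range(4)],0).astype(np.uint8); cv2.imwrite("pics/t6.png",t)
a=cv2.imread("pics/t4.png")
print(t[255:266,312:323,0]);print(t[255:266,312:323,2])
g=[cv2.cvtColor(x,cv2.COLOR_BGR2GRAY)[225:257,300:336].astype(np.float32) for x in(a,t)]
# leg shift between the two pictures, grip dark centroid
for x in(a,t):
    d=[r for r in dark(x,(305,240,320,256),42)]; print([ (r[0].round(2),r[1][4]) for r in d])
    h=cv2.cvtColor(x,cv2.COLOR_BGR2HSV); s=h[208:225,285:320]; m=(s[...,1]<50)&(s[...,2]>70); v,u=np.nonzero(m); print("plate",u.mean()+285,v.mean()+208,len(u))
print(ctrl.get_obs()["ee_pos"])
E
```

```text
[[ 42  34  38  35  42  42  43  36  29  32  37]
 [ 32  30  33  34  41  43  45  38  31  29  32]
 [ 31  28  63  73 125 133 113  77  66  70  68]
 [ 70  67  68  65  78 120  93  66  70  68  67]
 [ 70  67  64  65  60  53  56  60  58  58  56]
 [ 55  56  55  53  73  58  42  53  98 107 125]
 [ 92  99 103 127 127  75  39  34  66  98 128]
 [130 132 116 110  76  44  43  42  46  93 114]
 [129 141 110  80  57  45  45  46  40  55  72]
 [ 78  76  71  70  54  40  29  23  40  39  51]
 [ 61  54  57  50  48  38  29  31  26  33  32]]
[[ 48  41  43  43  52  50  50  54  60  64  66]
 [ 54  60  62  54  51  50  48  55  58  56  55]
 [ 59  52 130 114 125 135 115 112 134 141 136]
 [141 137 140 138 120 126  98 124 141 138 136]
 [137 136 133 133 130  84 103 125 124 124 127]
 [121 123 124 123 125 127 125 104 107 111 126]
 [127 118 107 123 135 135 139 112 129 114 125]
 [134 134 116 110 111 133 141 140 142 113 112]
 [126 137 103  77 124 145 145 142 141 121 133]
 [122 130 139 136 144 137 100  67 131 112 108]
 [130 124 121 107 119 115  87  56  60  58  54]]
[(array([312.11, 247.14]), np.int32(37))]
plate 307.13684210526316 216.55789473684212 95
[(array([313.03, 246.83]), np.int32(36))]
plate 308.1546391752577 216.55670103092783 97
[ 512.98250833 -258.5216874   222.88057319]
```

servo_tool([
  [0,[0,250,-30],0],
  [0,[0,250,-30],0],
  [0,[0,250,-30],0],
  [0,[0,250,-30],0],
  [0,[0,250,-30],0],
  [0,[0,250,-30],0],
  [0,[0,250,-30],0],
  [0,[0,250,-30],0],
  [0,[0,250,-30],0],
])

```text
t: 10.43
ee_pos: [513.0, -9.1, 193.4]
orientation: [3.134, 0.222, -0.0]
ft_force: [0.0, -0.7, 0.5]
width: 87.8
grasp_force: 0.0
```

servo_tool([
  [0,[0,0,-30],0],
  [0,[0,0,-60],0],
  [0,[0,0,-85],0],
  [0,[0,0,-100],0],
  [0,[0,0,-100],0],
  [0.2,[0,0,-100],0],
  [0.27,[0,0,-100],0],
  [0.27,[0,0,-100],0],
  [0.27,[0,0,-100],0],
])

```text
t: 11.18
ee_pos: [514.2, -10.4, 94.6]
orientation: [3.134, 0.217, 0.004]
ft_force: [-0.9, -0.2, 0.2]
width: 65.8
grasp_force: 0.0
```

servo_tool([
  [0.27,[0.2,-1.5,0],0],
  [0.27,[0.4,-3,0],0],
  [0.27,[0.6,-4.2,0],0],
  [0.27,[0.6,-4.2,0],0],
  [0.27,[0.6,-4.2,0],0],
  [0.27,[0.6,-4.2,0],0],
])

```text
t: 11.68
ee_pos: [513.8, -14.3, 93.3]
orientation: [3.134, 0.217, -0.0]
ft_force: [0.9, -0.6, 0.3]
width: 63.9
grasp_force: 0.0
```

```bash
python3 - <<'E'
from h import *
for i in range(4):
    s=ctrl.get_image("scene"); o=ctrl.get_obs(); print(o["ee_pos"].round(1),o["ft_force"].round(1),o["width"],o["grasp_force"])
E
```

```text
[513.8 -14.3  93.2] [-0.2 -0.4 -0.4] 64.66121479267872 0.0
[513.7 -14.2  93.2] [ 0.   0.4 -0.4] 64.38124648042661 0.0
[513.8 -14.2  93.2] [-0.6 -0.6 -0. ] 63.91448926050381 0.0
[513.8 -14.2  93.2] [ 0.3 -0.7  0.1] 64.10826450373054 0.0
```

Now for the closing: the tool shifts to +y by half the width change, so the grip stays at the mark. First half:

servo_tool([
  [0.304,[-0.1,1,0],0],
  [0.338,[-0.3,2.5,0],0],
  [0.372,[-0.55,4,0],0],
  [0.406,[-0.75,5.5,0],0],
  [0.44,[-1,7,0],0],
  [0.44,[-1,7.4,0],0],
  [0.44,[-1,7.4,0],0],
])

```text
t: 12.47
ee_pos: [512.8, -6.6, 93.4]
orientation: [-3.134, -0.217, -0.0]
ft_force: [0.2, 0.9, 1.8]
width: 49.4
grasp_force: 9.0
```

servo_tool([
  [0.474,[-0.1,1.2,0],0],
  [0.508,[-0.3,2.7,0],0],
  [0.542,[-0.5,4.2,0],0],
  [0.576,[-0.8,5.7,0],0],
  [0.61,[-1,7.2,0],0],
  [0.7,[-1,7.2,0],0],
  [1,[-1,7.2,0],0],
  [1,[-1,7.2,0],0],
  [1,[-1,7.2,0],0],
])

```text
t: 13.22
ee_pos: [511.9, 0.2, 93.4]
orientation: [3.134, 0.217, 0.0]
ft_force: [-1.5, -0.8, 4.3]
width: 32.6
grasp_force: 30.0
```

servo_tool([
  [1,[0,0,0],0],
  [1,[0,0,0],0],
  [1,[0,0,0],0],
  [1,[0,0,0],0],
])

```text
t: 13.55
ee_pos: [511.9, 0.1, 93.4]
orientation: [3.134, 0.217, 0.0]
ft_force: [-1.5, -1.1, 4.0]
width: 32.0
grasp_force: 30.0
```

```bash
python3 - <<'E'
from h import *
t=ctrl.get_image("top"); s=ctrl.get_image("scene"); cv2.imwrite("pics/t7.png",t)
h=cv2.cvtColor(t,cv2.COLOR_BGR2HSV)[208:225,285:320]; m=(h[...,1]<50)&(h[...,2]>70)
v,u=np.nonzero(m); print(u.mean()+285,v.mean()+208,len(u)); print(t[205:222,300:318,0])
a=cv2.imread("pics/t6.png"); print(a[205:222,300:318,0])
cv2.imwrite("pics/z7.png",cv2.resize(s[205:255,300:375],(750,500),interpolation=cv2.INTER_CUBIC))
o=ctrl.get_obs(); print(o["ee_pos"].round(1),o["ft_force"].round(1),o["width"],o["grasp_force"])
E
```

```text
305.55414012738856 218.13375796178343 314
[[ 62  65  60  70  67  67  65  57  66  64  59  64  64  64  62  69  62  67]
 [ 67  61  65  62  64  67  65  64  66  62  60  62  65  63  70  65  63  60]
 [ 67  62  62  62  63  61  65  64  62  64  63  65  66  58  63  64  64  63]
 [ 64  61  64  63  59  58  60  61  43  54  56  62  65  68  63  67  60  64]
 [ 69  66  66  68  65  74 118 116 119  86 101  77  52  54  66  58  60  61]
 [ 67  59  60  63  56  98 118 116 117  96 108  80  57  61  66  57  61  63]
 [ 57  62  61  61  62  78 106 117 112 116 120  99  68  60  66  62  63  69]
 [ 68  61  62  58  45  52 105 122 116 117 128 111  70  65  65  63  64  69]
 [ 74  72  71  72  72  71  74  76  73  68  75  70  76  70  74  70  67  69]
 [ 78  84  78  77  80  80  84  83  75  77  80  78  78  78  77  77  78  78]
 [ 90  88  86  86  91  91  85  86  88  85  85  86  84  86  85  84  87  85]
 [ 92  97  96  95  90  90  89  86  86  95  93  91  91  89  92  92  85  88]
 [100  97  96  94  96  95  97  94  95  95  97  95  93  90  92  95  91  93]
 [101 101  97  99 101 101  98  98  99 102  98  97  97 100  97  97  96  95]
 [100  9
[... 879 characters left out ...]
  70  69  67]
 [ 65  65  67  67  49 102 114 114 113  79 102  80  59  66  66  63  59  59]
 [ 66  69  70  68  62 111 116 114 114  83 104  71  47  59  58  59  59  60]
 [ 62  58  61  60  55  96 116 113 113  94 106  83  55  58  61  62  63  64]
 [ 59  60  62  59  56  66 105 115 115 113 119  81  61  66  63  68  68  68]
 [ 65  66  63  64  67  63 106 113 112 113 117 105  79  67  69  70  71  69]
 [ 68  66  70  66  68  55 109 115 111 111 111 122  91  67  70  67  67  73]
 [ 70  70  71  69  69  54 105 118 114 109 114 120  88  67  69  70  67  65]
 [ 73  71  71  69  66  52 104 118 115 113 106 120  80  55  64  66  64  63]]
[5.119e+02 2.000e-01 9.340e+01] [-1.2 -2.3  5. ] 32.31582923014577 29.999514520168304
```

View pics/z7.png

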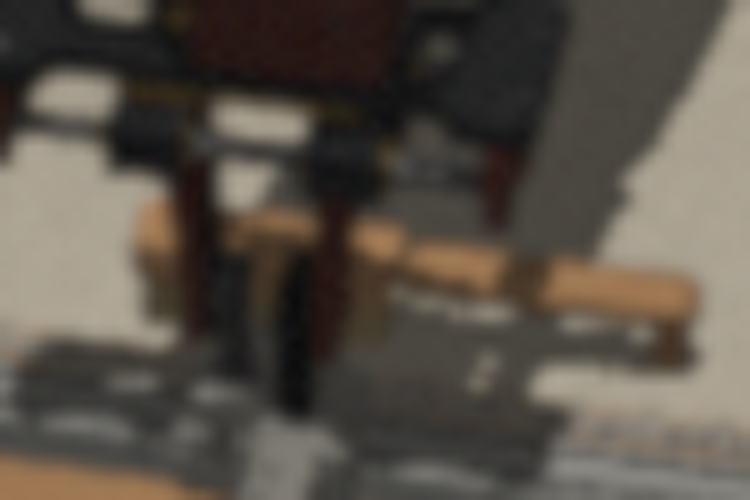

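The lever stands upright between the fingers at (200,260) and (330,270). Width is 32 mm at 30 N, and the plate tip moved only about 1 mm, as commanded. I'm handing in the job.

```bash
python3 -c "
from workcell import ctrl
print(ctrl.close_job())"
```

```text
the job is handed in; nothing more can be done
None
```

I handed the job in with the leg at the mark (about 1 mm off by my estimate, good to about 2 mm), the lever closed, and grip and lever pinched at 30 N; the hand-in returned no verdict.

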